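# Gauge the pressure of the red-collared sample bottle

## Task

Take the stick gauge from the white tile and press it straight down, fully home, onto the valve stem of the bottle with the red collar, so that the bottle's pressure pushes the orange rod right out. Keep it pressed home for about a second, then lift it off and stand it back upright on the white tile with the rod still out, and let go. Never touch the rod with the fingers, leave the blue-collared bottle's valve alone and do not knock the other things about.

Things in the scene. Friction and masses are not known exactly. Their poses are not given: they have to be found in the camera images.
- gauge: Stick gauge, 0.25 kg, 160 mm tall, loose, standing upright on the tile. Origin: centre of its underside, z up its axis. Brass bell, 52 mm wide at the mouth; its hole narrows from 42 mm to 24 mm wide by 16 mm up, then runs straight to an inner shoulder 30 mm up. Steel barrel 34 mm wide, 30 to 76 mm up. Two flat upright bars (6 x 10 mm) at y = -21 and +21 mm, 74 to 130 mm up, with the rod between.
- gauge_grip (a point): Centre of the gauge's black rubber grip block, on its axis 144 mm above its underside (axes as the gauge's). The block is 26 mm (x) by 48 mm (y), from 128 to 160 mm up, above the rod: hold the gauge here from above, across the 26 mm sides.
- gauge_rod (a joint): How far the orange rod (red knob, 15 mm wide) has come up out of the gauge's barrel, in m: 0 is fully in, 0.041 the most. It starts 0 to 6 mm out; at a full reading of the red bottle it stands 35 to 39 mm out. Friction (about 0.8 N) keeps it where it was pushed to, also after the gauge is lifted off.
- rod: The orange rod and its red knob, sliding up out of the barrel between the gauge's two bars, below the grip block; origin at the lower end of the rod, inside the gauge. Fingers must not touch it.
- rod_tip (a point): Top of the rod's red knob: 83 mm above the gauge's underside when fully in, 118 to 122 mm at a full reading.
- bottle_red: Brown sample bottle 66 mm wide with a red collar, fixed in a round dark stand (92 mm wide, 15 mm high). Origin: centre of the stand's underside, at bench level, z up. The red collar is 56 mm wide, its flat top 110 mm up; on it stands the valve stem: a fixed brass part 20 mm wide from 110 to 134 mm, then a sprung steel sleeve 17 mm wide up to 148 mm.
- red_stem (a point): Fixed point on the axis of the red bottle's valve stem, at the top of its unpressed sleeve, 148 mm above the bench. The gauge's shoulder meets the sleeve when the gauge's underside is 30 mm below this point; fully home, its rim rests on the red collar, 38 mm below this point.
- valve_red (a joint): How far the red bottle's sprung valve sleeve is pressed down, in m: 0 at rest, 0.008 with the gauge fully home, which takes 8 to 10 N. It springs back. The bottle's pressure pushes the gauge's rod out about 5 mm for each mm of it.
- bottle_blue: A second bottle, the same in all sizes but with a blue collar and little pressure; to be left alone. Origin: centre of its stand's underside, at bench level.
- valve_blue (a joint): How far the blue bottle's valve sleeve is pressed down, in m; leave it at 0.
- tile: Fixed white ceramic tile 130 by 130 mm, 6 mm thick, on which the gauge stands. Origin: centre of its underside, at bench level; its top is 6 mm up.
- wash_bottle: White bottle with green cap, 66 mm wide, 160 mm tall, a bystander. Origin under its centre.
- bulb: Blue pipette bulb, 58 mm wide, 95 mm tall, a bystander. Origin under its centre.
- jug: Clear jug with a handle, 90 mm wide, 100 mm tall, a bystander. Origin under its centre.
- flask: Small glass flask with a long neck, 64 mm wide, 120 mm tall, a bystander. Origin under its centre.
Not all that is in view belongs to the job. What is shaped like the bottle_red but purple is not meant.

How it is judged:
On the way, in this order (a step that is already met when the one before it is completed fails the run):
1. the gauge, upright, is pressed home on the red bottle's valve and the rod is pushed out (value of joint valve_red above 0.006 m and value of joint gauge_rod above 0.03 m and horizontal distance between gauge and red_stem below 0.006 m and contact force between gauge and bottle_red above 3 N and angle between gauge's own z axis and vertical below 0.15 rad), for 0.4 s.
2. the gauge is lifted off the red bottle and its valve has sprung back (value of joint valve_red below 0.0015 m and contact force between gauge and bottle_red below 0.1 N and height (world z) of gauge above 0.148 m), for 0.05 s.
At the end, for the whole second after the job is handed in: The gauge stands upright (within 0.08 rad) and at rest on the white tile, its axis within 50 mm of the tile's centre along both its sides, with the rod still at least 30 mm out, and the red bottle's valve has sprung back (pressed under 1.5 mm) (x of gauge in the frame of tile between -0.05 and 0.05 m and y of gauge in the frame of tile between -0.05 and 0.05 m and z of gauge in the frame of tile between 0.003 and 0.009 m and angle between gauge's own z axis and vertical below 0.08 rad and value of joint gauge_rod above 0.03 m and linear speed of gauge below 0.01 m/s and value of joint valve_red below 0.0015 m); the robot touches nothing.
It fails at once if fingers or arm push or pull the rod (contact force between any of the fingers, the arm and rod above 0.5 N).
It fails at once if the blue bottle's valve is pressed more than 2 mm (value of joint valve_blue above 0.002 m).
It fails at once if a bystander is moved more than 30 mm (distance of any of wash_bottle, bulb, jug, flask from where it was at the start of the episode above 0.03 m).
It also fails if it takes over 54 s, if anything falls off the work surface, if the arm or the gripper's body presses on something with over 40 N, if the wrist force passes 120 N, or if a joint passes its speed limit or range.

## Robot

A 7-joint arm with a two-finger parallel gripper is mounted at the origin on the work surface. World frame = base frame: x ahead of the robot, y to its left, z up, the work surface at z = 0. Lengths are in m, angles in rad, forces in N, time in s.
With the tool pointing down it reaches from about 0.4 to 0.85 m from the base axis. Payload 10.4 kg.
Tool frame: the origin (TCP) lies at the very end of the fingers, on their centre line; the grasp point (between the pads) lies 19 mm behind it; z points along the fingers, y is the line along which they close (so a half turn about z gives the same grasp; the last joint's range is limited). The gripper opens to 87 mm and grips with 3 to 60 N. Pads are 19 mm wide; open, the fingers measure 117 mm over their backs; the gripper's body (75 mm by 190 mm) begins 51 mm behind the grasp point.
Start: joints at [1.245, 0.332, -0.065, 1.46, 0.022, 1.35, -0.088], TCP at [0.186, -0.597, 0.197] pointing down, gripper open.
Joint ranges: [-2.6, 2.6], [-0.5, 2.12], [-1.47, 1.34], [0.16, 2.42], [-1.27, 4.41], [0.06, 2.06], [-2.6, 2.6]. Speed limits (rad/s): [2.22, 2.22, 2.79, 2.79, 3.14, 3.14, 3.14].

## Interface

Orientations are given as a unit quaternion [x, y, z, w].
In Python, from bench import * gives the robot as it stands.
- The arm moves only by the tool step_arm, never from a script. Its arguments are lists of equal length, an entry for each row: "delta_pos": the shift along the world's x, y, z in units of 25 mm (1.0 is 25 mm), a list of three; "turn": the turn about the world's z in units of 0.12 rad (1.0 is 0.12 rad). In form: {"delta_pos": [[tx, ty, tz], ...], "turn": [turn, ...]}. A call has 1 to 12 rows; each row shifts and turns the commanded pose from where the row before left it; what a row does not reach is not made up. A row lasts 1/10 s, in which the tool goes at most 50 mm and 8.59 degrees, less where a joint would pass 70% of its speed; a pose out of reach is approached as far as the arm can. A call with a number of a shift or a turn outside -1 to 1 is refused whole. A call with a gripper value outside its range is refused whole. "grip" is the closure, from 0 (fully open) to 1 (shut), set as the call begins (left out, the last holds). The fingers move at their own pace and stop on an object; "newtons" is the grip in N (left out, the last holds). Time passes only in rows, so rows that do not move let the fingers close. It gives the time, the measured TCP pose, the force, the opening and the grip force at its end, in the units of the state.
- read_state(): the state, without advancing time (a new reading comes with each control period).
- camera(name): name is "scene" or "top" or "wrist"; returns a dict with "image" (420x560x3 uint8, red, green, blue), "z_map" (420x560 float32, m along the optical axis (not along the pixel's ray), 0 where there is no reading), "mtx" (3x3 intrinsics, pixels), "view" (4x4, takes a point from world to camera coordinates). Camera axes: x right, y up, looking along -z (the intrinsics and any distortion apply to the point x, -y, -z); pixel columns grow to the right and rows downward; lengths in m; the calibration is good to about 2 mm. A picture is of the moment at which its call begins.
- close_job(): hands the job in; it is judged then, once.
The state is a dict: "time": time; "joint_positions": joint angles; "joint_vel": joint speeds; "joint_torque": joint torques, N m; "ee_pos": TCP position; "eef_rot": TCP orientation; "ft_force": force on the tool from outside, world axes, zero at the start; "torque": the same for the moment, N m; "width": finger opening in m; "grip_force": force on a finger pad.
Only numpy, scipy, OpenCV 4.12 (cv2) and the standard library are available. Lean on these libraries where they do the work, as an engineer would, in place of code of your own. Each camera call takes 0.05 s, during which the arm holds its last target. There are 200 camera calls.

## Working session

There is one attempt and no reset: what is moved stays moved. The work goes in short steps, Python scripts to look and compute and a tool call to move; the robot and the scene stay as the last step left them, time stands still between calls to the robot, and variables do not carry over. Pictures are saved under pics/ and viewed, at most 10 in all, crops included, and the job is handed in when it is done.

Besides the shell and the picture viewer there is one more tool, called after "Request:" in YAML: its name, and indented under it one key for each argument. step_arm: Moves the arm, as the interface text tells. Shifts and turns lie within -1 to 1; 1 stands for 25 mm of shift or 0.12 rad of turn. Its arguments: {"type":"object","properties":{"delta_pos":{"type":"array"},"turn":{"type":"array"},"grip":{"type":"number"},"newtons":{"type":"number"}},"required":["delta_pos","turn"]}

```bash
mkdir -p pics; cat > h.py <<'E'
from bench import *
import numpy as np, cv2
def P(c,u,v,z=None,d=None):
    """pixel -> world: on plane z, or at depth d"""
    K,V=c["mtx"],np.linalg.inv(c["view"])
    r=np.array([(u-K[0,2])/K[0,0],-(v-K[1,2])/K[1,1],-1.])
    o=V[:3,3]; w=V[:3,:3]@r
    t=d if d is not None else (z-o[2])/w[2]
    return o+t*w
def cloud(c):
    vv,uu=np.mgrid[0:420,0:560]; K,V=c["mtx"],np.linalg.inv(c["view"])
    r=np.stack([(uu-K[0,2])/K[0,0],-(vv-K[1,2])/K[1,1],-np.ones(uu.shape)],-1)
    return V[:3,3]+c["z_map"][...,None]*(r@V[:3,:3].T)
def save(n,im): cv2.imwrite("pics/"+n+".png",cv2.cvtColor(np.ascontiguousarray(im),cv2.COLOR_RGB2BGR))
E
python3 - <<'E'
from h import *
for n in("scene","top"):
    c=camera(n); np.savez(n,**c); save(n,c["image"]); print(n,np.linalg.inv(c["view"])[:3,3].round(3),c["mtx"][0,0])
print(read_state())
E
```

```text
scene [ 1.039 -0.575  0.903] 538.5034388920816
top [0.462 0.057 1.177] 481.85288073207215
{'time': 0.1, 'joint_positions': array([ 1.24536554,  0.33275914, -0.06471205,  1.46086984,  0.02160954,
        1.34994144, -0.08852131]), 'joint_vel': array([ 0.00013806, -0.00194724,  0.00020543, -0.00273928, -0.00127163,
       -0.00041251,  0.00024232]), 'joint_torque': array([ 2.58762797e-03, -6.24547076e+01,  2.52448255e-02, -3.90718246e+01,
       -6.14331407e-02,  3.65387800e-02,  7.46418164e-05]), 'ee_pos': array([ 0.18626781, -0.59618017,  0.19615853]), 'eef_rot': array([ 9.88557491e-01,  1.50843214e-01, -1.29555832e-04, -6.27699710e-04]), 'ft_force': array([ 0.556631  ,  0.46241347, -0.46776559]), 'torque': array([-0.02241576,  0.00129189,  0.03923794]), 'grip_force': 0.0, 'width': 0.08713194063635055}
```

View pics/scene.png

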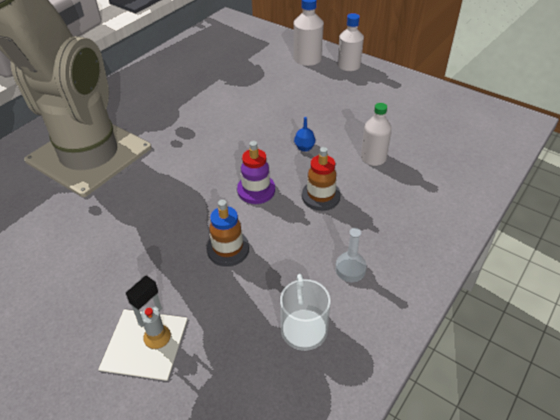

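View pics/top.png

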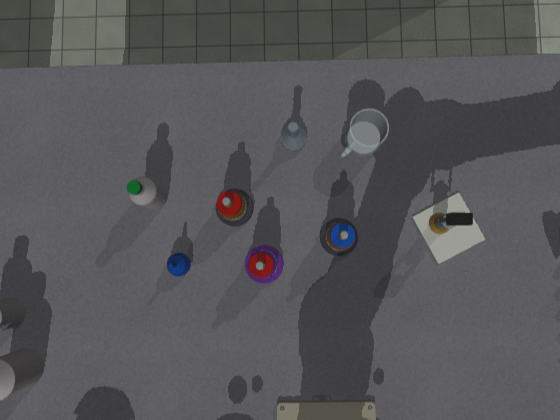

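The scene view shows these bottles:
- A brown bottle with a red collar at scene (322,165) / top (231,203). This is the one I want.
- A purple bottle with a red collar at scene (255,160) / top (262,265). This is the decoy.
- A brown bottle with a blue collar at scene (225,220) / top (340,237). I leave this alone.

The only gauge is on the tile, with its black grip at scene (143,290) / top (458,219). Next I measure, and make one close crop to check the choice.

```bash
cat > m.py <<'E'
from h import *
S,T=np.load("scene.npz"),np.load("top.npz")
S,T=dict(S),dict(T)
def ray(c,u,v):
    a=P(c,u,v,d=0.);b=P(c,u,v,d=1.)-a; return a,b/np.linalg.norm(b)
def tri(p,q):
    (a,d),(b,e)=ray(S,*p),ray(T,*q)
    s=np.linalg.lstsq(np.c_[d,-e],b-a,rcond=None)[0]
    x,y=a+s[0]*d,b+s[1]*e; return ((x+y)/2).round(4),round(np.linalg.norm(x-y),4)
for n,c in(("S",S),("T",T)):
    W=cloud(c); im=c["image"].astype(int); hsv=cv2.cvtColor(c["image"],cv2.COLOR_RGB2HSV)
    def rep(t,m):
        if m.sum()<3: print(n,t,"none");return
        p=W[m]; v,u=np.nonzero(m); print(n,t,m.sum(),"px",u.mean().round(1),v.mean().round(1),"ctr",((p.min(0)+p.max(0))/2).round(4),"med",np.median(p,0).round(4),"zmax",p[:,2].max().round(4))
    tile0=P(c,*((145,345) if n=="S" else (449,229)),z=.006)
    near=np.hypot(W[...,0]-tile0[0],W[...,1]-tile0[1])<.12
    blk=near&(im.max(-1)<60)&(W[...,2]>.158)&(W[...,2]<.19)
    rep("griptop",blk)
    if blk.sum()>5: 
        r=cv2.minAreaRect(W[blk][:,:2].astype(np.float32)*1000);print(r)
    tl=near&(im.min(-1)>150)&(abs(W[...,2]-.006)<.006); rep("tile",tl)
    print(cv2.minAreaRect(W[tl][:,:2].astype(np.float32)*1000))
    st=P(c,*((323,153) if n=="S" else (227,202)),z=.148)
    nr=np.hypot(W[...,0]-st[0],W[...,1]-st[1])<.04
    rep("stem",nr&(W[...,2]>.14)&(W[...,2]<.16))
    rep("collar",nr&(hsv[...,1]>150)&(im[...,0]>110)&(im[...,1]<60)&(abs(W[...,2]-.11)<.008))
print("stemtri",tri((323,151),(226.5,201.5)))
a=S["image"][120:230,210:370]; b=T["image"][180:290,200:360]
save("crop",cv2.resize(np.vstack([a,b]),None,fx=2.7,fy=2.7,interpolation=cv2.INTER_CUBIC))
E
python3 m.py
```

```text
S griptop 406 px 140.2 288.8 ctr [ 0.5315 -0.2859  0.1638] med [ 0.5337 -0.2872  0.1648] zmax 0.1694
((531.297607421875, -285.7076110839844), (48.193782806396484, 27.384212493896484), 88.28242492675781)
S tile 3243 px 139.3 348.3 ctr [ 0.5326 -0.3168  0.0055] med [ 0.52   -0.3255  0.0054] zmax 0.0108
((526.8194580078125, -303.7888488769531), (193.5999298095703, 189.9322509765625), 63.690338134765625)
S stem 46 px 322.7 150.5 ctr [0.5785 0.2083 0.1458] med [0.5794 0.207  0.146 ] zmax 0.1504
S collar 261 px 322.3 165.1 ctr [0.5777 0.2085 0.1077] med [0.5856 0.2012 0.1086] zmax 0.1134
T griptop 280 px 460.2 218.4 ctr [ 0.5297 -0.2839  0.1646] med [ 0.5301 -0.2816  0.166 ] zmax 0.1711
((529.4580078125, -283.72998046875), (49.27181625366211, 23.653902053833008), 88.8662109375)
T tile 501 px 452.3 236.0 ctr [ 0.518  -0.3065  0.0059] med [ 0.4914 -0.3146  0.006 ] zmax 0.0118
((518.72705078125, -306.61883544921875), (125.09921264648438, 127.55552673339844), 27.02364730834961)
T stem 50 px 225.9 201.4 ctr [0.5769 0.212  0.1467] med [0.5774 0.211  0.1479] zmax 0.1528
T collar 289 px 228.3 204.9 ctr [0.5762 0.2114 0.1099] med [0.5709 0.2103 0.1103] zmax 0.1154
stemtri (array([0.5775, 0.2108, 0.1415]), np.float64(0.0002))
```

View pics/crop.png

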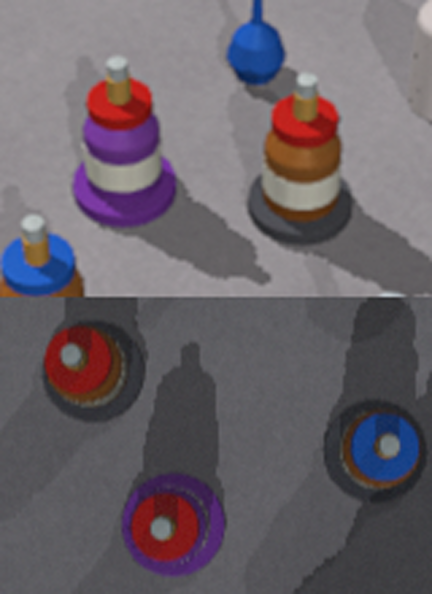

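The crop confirms it: the brown-bodied bottle with the red collar, top-right at crop (305,110), is the target. The one left of it is purple. I'm moving above the gauge, turning so the fingers close along x.

Request:
step_arm:
  delta_pos:
    - [0.9, 0.9, 0.3]
    - [0.9, 0.9, 0.3]
    - [0.9, 0.9, 0.3]
    - [0.9, 0.9, 0.3]
    - [0.9, 0.9, 0.3]
    - [0.9, 0.9, 0.3]
    - [0.9, 0.9, 0.3]
    - [0.9, 0.9, 0.3]
    - [0.9, 0.9, 0.3]
    - [0.9, 0.9, 0.3]
    - [0.9, 0.9, 0]
    - [0.9, 0.9, 0]
  turn: [0.8, 0.8, 0.8, 0.8, 0.8, 0.8, 0.8, 0.8, 0.8, 0.8, 0.8, 0.8]
  grip: 0

```text
time: 1.3
ee_pos: [0.4571, -0.3256, 0.2718]
eef_rot: [0.746, 0.666, -0.0, -0.0]
ft_force: [0.8, -0.3, -1.2]
width: 0.0873
grip_force: 0.0
```

Request:
step_arm:
  delta_pos:
    - [0.9, 0.5, 0]
    - [0.9, 0.5, 0]
    - [0.9, 0.5, 0]
    - [0, 0, 0]
    - [0, 0, 0]
  turn: [0.4, 0.3, 0, 0, 0]

```text
time: 1.8
ee_pos: [0.5238, -0.2888, 0.2713]
eef_rot: [0.718, 0.696, -0.0, -0.001]
ft_force: [-0.5, -0.7, -0.4]
width: 0.0872
grip_force: 0.0
```

```bash
cat > w.py <<'E'
from h import *
import sys
s=read_state(); print(s["time"],s["ee_pos"].round(4),s["eef_rot"].round(4),s["joint_positions"].round(2))
c=camera("wrist"); np.savez("w",**c); save(sys.argv[1],c["image"]); V=np.linalg.inv(c["view"]); print("cam",V[:3,3].round(4),(-V[:3,2]).round(3))
W=cloud(c); im=c["image"].astype(int)
b=(im.max(-1)<60)&(W[...,2]>.155)&(W[...,2]<.18)&(np.hypot(W[...,0]-.53,W[...,1]+.284)<.05)
p=W[b]
if len(p)>20:
    v,u=np.nonzero(b); print(b.sum(),u.min(),u.max(),v.min(),v.max(),"z",np.median(p[:,2]),cv2.minAreaRect(p[:,:2].astype(np.float32)*1000))
E
python3 w.py w1
```

```text
1.8 [ 0.5238 -0.2888  0.2713] [ 7.18e-01  6.96e-01 -1.00e-04 -5.00e-04] [ 0.8   0.28 -0.47  1.39  0.13  1.5   0.31]
cam [ 0.5259 -0.2222  0.4593] [-0.008 -0.253 -0.967]
1540 273 301 165 219 z 0.1658245459157731 ((529.2439575195312, -286.4100646972656), (47.30368423461914, 24.440881729125977), 88.06169891357422)
```

View pics/w1.png

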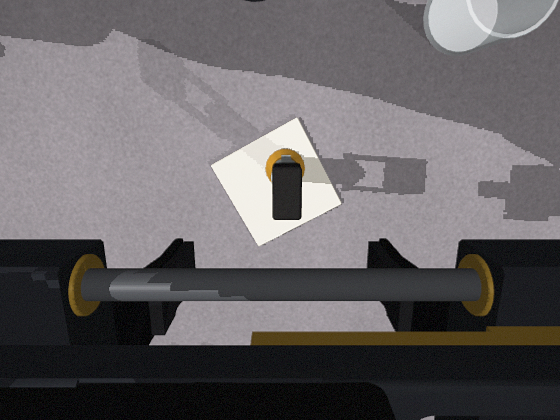

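Request:
step_arm:
  delta_pos:
    - [0.23, 0.13, 0]
    - [0, 0, -0.9]
    - [0, 0, -0.9]
    - [0, 0, -0.9]
    - [0, 0, -0.7]
    - [0, 0, -0.6]
    - [0, 0, -0.5]
    - [0, 0, -0.5]
    - [0, 0, -0.5]
    - [0, 0, 0]
    - [0, 0, 0]
  turn: [0, 0, 0, 0, 0, 0, 0, 0, 0, 0, 0]

```text
time: 2.95
ee_pos: [0.5298, -0.2858, 0.1345]
eef_rot: [0.718, 0.696, 0.0, 0.0]
ft_force: [0.5, -0.1, -0.1]
width: 0.0867
grip_force: 0.0
```

The wrist picture shows the black grip at (287,192) above the brass bell on the tile, aligned with the finger line. I'm closing the fingers and lifting.

Request:
step_arm:
  delta_pos:
    - [0, 0, 0]
    - [0, 0, 0]
    - [0, 0, 0]
    - [0, 0, 0]
    - [0, 0, 0]
    - [0, 0, 0]
    - [0, 0, 0]
    - [0, 0, 0]
  turn: [0, 0, 0, 0, 0, 0, 0, 0]
  grip: 1
  newtons: 40

```text
time: 3.75
ee_pos: [0.5296, -0.2858, 0.1344]
eef_rot: [0.718, 0.696, 0.0, 0.0]
ft_force: [-0.1, -0.5, -0.2]
width: 0.0307
grip_force: 0.0
```

Request:
step_arm:
  delta_pos:
    - [0, 0, 0.3]
    - [0, 0, 0.6]
    - [0, 0, 0.9]
    - [0, 0, 0.9]
    - [0, 0, 0.9]
    - [0, 0, 0.9]
    - [0, 0, 0.9]
    - [0, 0, 0.9]
    - [0, 0, 0.9]
    - [0, 0, 0.8]
    - [0, 0, 0]
    - [0, 0, 0]
  turn: [0, 0, 0, 0, 0, 0, 0, 0, 0, 0, 0, 0]

```text
time: 4.95
ee_pos: [0.5297, -0.2857, 0.3344]
eef_rot: [0.718, 0.696, 0.0, 0.0]
ft_force: [-0.6, 0.9, -3.8]
width: 0.0241
grip_force: 40.0
```

```bash
cat > g.py <<'E'
from h import *
s=read_state(); print(s["time"],s["ee_pos"].round(4),s["width"],s["ft_force"])
for n in ("scene","top"):
    c=camera(n); np.savez(n+"2",**c); W=cloud(c); im=c["image"].astype(int); e=s["ee_pos"]
    nr=(np.hypot(W[...,0]-e[0],W[...,1]-e[1])<.06)
    hsv=cv2.cvtColor(c["image"],cv2.COLOR_RGB2HSV)
    brass=nr&(hsv[...,0]>8)&(hsv[...,0]<28)&(hsv[...,1]>130)&(W[...,2]<e[2]-.05)&(W[...,2]>e[2]-.16)
    p=W[brass]
    if len(p)>5: print(n,len(p),p.min(0).round(4),p.max(0).round(4))
    if n=="scene" : v,u=np.nonzero(nr&(W[...,2]>.05)); print(u.min(),u.max(),v.min(),v.max())
E
python3 g.py
```

```text
4.95 [ 0.5297 -0.2857  0.3344] 0.024082765225384165 [-0.63386029  0.93259649 -3.7825787 ]
scene 484 [ 0.5151 -0.3106  0.2043] [ 0.5571 -0.2627  0.2802]
0 151 0 286
top 204 [ 0.5071 -0.2972  0.2026] [ 0.5534 -0.2596  0.2314]
```

The grip is firm at 40 N and the gauge is lifted. I'm carrying it over the red bottle.

Request:
step_arm:
  delta_pos:
    - [0.08, 0.4, 0]
    - [0.08, 0.8, 0]
    - [0.08, 0.9, 0]
    - [0.08, 0.9, 0]
    - [0.08, 0.9, 0]
    - [0.08, 0.9, 0]
    - [0.08, 0.9, 0]
    - [0.08, 0.9, 0]
    - [0.08, 0.9, 0]
    - [0.08, 0.9, 0]
    - [0.08, 0.9, 0]
    - [0.08, 0.9, 0]
  turn: [0, 0, 0, 0, 0, 0, 0, 0, 0, 0, 0, 0]

```text
time: 6.25
ee_pos: [0.5532, -0.029, 0.3337]
eef_rot: [0.718, 0.696, -0.0, -0.0]
ft_force: [0.7, -0.5, -2.6]
width: 0.0244
grip_force: 40.0
```

Request:
step_arm:
  delta_pos:
    - [0.08, 0.9, 0]
    - [0.08, 0.9, 0]
    - [0.08, 0.9, 0]
    - [0.08, 0.9, 0]
    - [0.08, 0.9, 0]
    - [0.08, 0.9, 0]
    - [0.08, 0.9, 0]
    - [0.08, 0.9, 0]
    - [0.08, 0.9, 0]
    - [0.08, 0.9, 0]
    - [0.08, 0.46, 0]
    - [0.07, 0.2, 0]
  turn: [0, 0, 0, 0, 0, 0, 0, 0, 0, 0, 0, 0]

```text
time: 7.45
ee_pos: [0.5768, 0.2122, 0.3339]
eef_rot: [0.718, 0.697, -0.0, -0.0]
ft_force: [-0.2, -0.2, -3.5]
width: 0.0246
grip_force: 40.0
```

Request:
step_arm:
  delta_pos:
    - [0, 0, 0]
    - [0, 0, 0]
    - [0, 0, 0]
  turn: [0, 0, 0]

```text
time: 7.75
ee_pos: [0.5777, 0.2094, 0.3344]
eef_rot: [0.719, 0.695, -0.0, 0.0]
ft_force: [-0.3, 1.3, -3.6]
width: 0.0244
grip_force: 40.0
```

```bash
cat >> g.py <<'E'
c=dict(np.load("scene2.npz")); save("s2",cv2.resize(c["image"][60:220,240:400],None,fx=3.6,fy=3.6,interpolation=cv2.INTER_CUBIC))
E
python3 g.py
```

```text
7.75 [0.5777 0.2094 0.3344] 0.024391115198796023 [-0.33858161  1.29227982 -3.57500319]
scene 273 [0.559  0.1819 0.203 ] [0.604  0.224  0.2818]
297 364 0 192
```

View pics/s2.png

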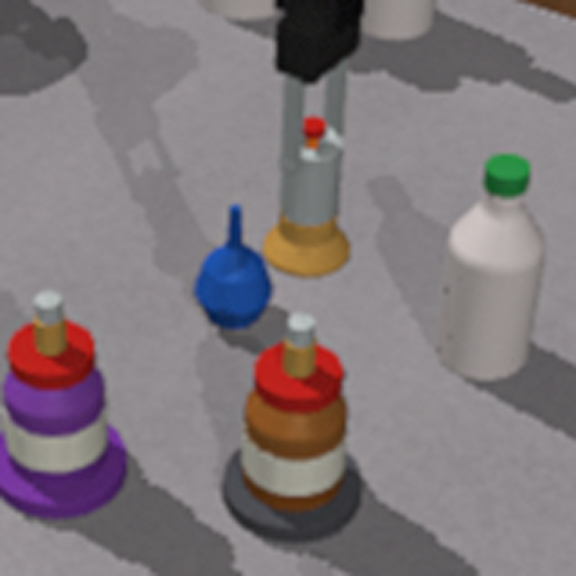

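The crop shows the gauge hanging upright with its bell at crop (306,247), above the red bottle's stem at (301,330). I measure the bell's axis against the stem by fitting circles of known radius to the depth points.

```bash
cat > f.py <<'E'
from h import *
from scipy.optimize import least_squares
s=read_state(); e=s["ee_pos"]; print(e.round(4))
def fit(p,r): 
    q=least_squares(lambda c:np.hypot(p[:,0]-c[0],p[:,1]-c[1])-r,p[:,:2].mean(0)-[.01,-.01],loss="soft_l1",f_scale=.001); return q.x.round(4),len(p),round(float(np.sqrt(np.mean(q.fun**2))),4)
for n in("scene","wrist"):
    c=camera(n); np.savez(n+"3",**c); W=cloud(c); hsv=cv2.cvtColor(c["image"],cv2.COLOR_RGB2HSV)
    nr=np.hypot(W[...,0]-e[0],W[...,1]-e[1])<.06
    h=W[...,2]
    br=(hsv[...,0]>8)&(hsv[...,0]<28)&(hsv[...,1]>110)
    m=nr&br&(h>.19)&(h<.26)
    if m.sum(): v,u=np.nonzero(m); print(n,"bell",m.sum(),"u",u.min(),u.max(),"v",v.min(),v.max(),"zmin",h[m].min().round(4))
    m2=nr&(h>.24)&(h<.275)&(c["image"].astype(int).max(-1)>90)&(hsv[...,1]<80)   # barrel r=17
    if m2.sum()>8: print(n,"barrel",fit(W[m2],.017))
    m3=m&(h<.213)
    if m3.sum()>8: print(n,"rim",fit(W[m3],.026))
    if n=="scene":
        row=[(np.nonzero(m[r])[0].min(),np.nonzero(m[r])[0].max()) for r in range(v.min(),v.max()+1) if m[r].any()]
        L,R=min(a for a,b in row),max(b for a,b in row); 
        rr=[v.min()+i for i,(a,b) in enumerate(row) if a<=L+1 and b>=R-1]; print("wide",L,R,rr)
        for x in ([e[0],e[1],.205],[.5775,.2105,.148],[.5775,.2105,.11]):
            k=c["view"]@np.r_[x,1]; print("proj",x,c["mtx"][0,0]*k[0]/-k[2]+c["mtx"][0,2],c["mtx"][1,1]*-k[1]/-k[2]+c["mtx"][1,2])
    st=np.hypot(W[...,0]-.5775,W[...,1]-.2105)<.03
    m4=st&(h>.137)&(h<.144)
    if m4.sum()>8: print(n,"sleeve",fit(W[m4],.0085))
    im=c["image"].astype(int)
    m5=np.hypot(W[...,0]-.5775,W[...,1]-.2105)<.045
    m5&=(im[...,0]>90)&(im[...,1]<60)&(im[...,2]<60)&(h>.09)&(h<.105)
    if m5.sum()>8: print(n,"collar side",fit(W[m5],.028))
save("w3",camera("wrist")["image"])
E
python3 f.py
```

```text
[0.5776 0.2098 0.3345]
scene bell 287 u 313 336 v 120 136 zmin 0.2036
scene barrel (array([0.5778, 0.2094]), 218, 0.0019)
scene rim (array([0.5767, 0.2119]), 130, 0.0028)
wide 313 336 [np.int64(125), np.int64(126), np.int64(127), np.int64(128), np.int64(129), np.int64(130), np.int64(131)]
proj [np.float64(0.5776065316222693), np.float64(0.20977580909299798), 0.205] 324.0556693139911 128.06743715849737
proj [0.5775, 0.2105, 0.148] 323.0086305237413 148.79810189290467
proj [0.5775, 0.2105, 0.11] 322.26061986159766 161.95939621346753
scene sleeve (array([0.5885, 0.2008]), 19, 0.0031)
scene collar side (array([0.5766, 0.2106]), 61, 0.0015)
wrist bell 972 u 254 308 v 165 205 zmin 0.2033
wrist barrel (array([0.5783, 0.2358]), 173, 0.0036)
wrist rim (array([0.5802, 0.244 ]), 549, 0.0118)
wrist collar side (array([0.5878, 0.2624]), 16, 0.0019)
```

View pics/w3.png

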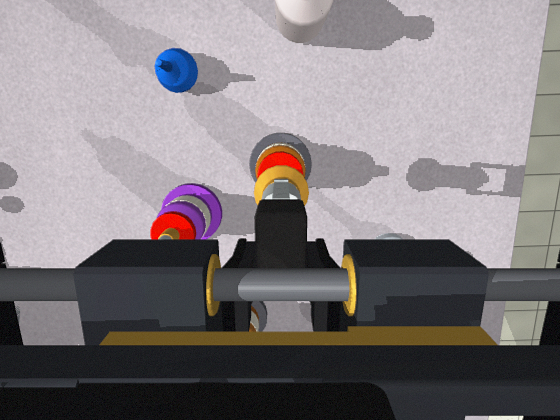

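The bell and stem agree to about 1 mm. The wrist view shows the bell at (281,188), in line with the collar at (281,165). I'm descending.

Request:
step_arm:
  delta_pos:
    - [0, 0.04, -0.3]
    - [0, 0, -0.6]
    - [0, 0, -0.6]
    - [0, 0, -0.4]
    - [0, 0, -0.4]
    - [0, 0, -0.3]
    - [0, 0, -0.3]
    - [0, 0, -0.2]
    - [0, 0, 0]
    - [0, 0, 0]
  turn: [0, 0, 0, 0, 0, 0, 0, 0, 0, 0]

```text
time: 9.0
ee_pos: [0.5775, 0.2117, 0.2571]
eef_rot: [0.718, 0.696, 0.0, 0.0]
ft_force: [-0.3, 0.8, -2.7]
width: 0.0248
grip_force: 40.0
```

Request:
step_arm:
  delta_pos:
    - [0, 0, -0.08]
    - [0, 0, -0.08]
    - [0, 0, -0.08]
    - [0, 0, 0]
    - [0, 0, 0]
  turn: [0, 0, 0, 0, 0]

```text
time: 9.5
ee_pos: [0.5774, 0.2117, 0.2508]
eef_rot: [0.718, 0.696, -0.0, 0.0]
ft_force: [-0.1, -0.1, -2.4]
width: 0.0243
grip_force: 40.0
```

Request:
step_arm:
  delta_pos:
    - [0, -0.03, -0.06]
    - [0, 0, -0.06]
    - [0, 0, -0.06]
    - [0, 0, -0.06]
    - [0, 0, 0]
    - [0, 0, 0]
  turn: [0, 0, 0, 0, 0, 0]

```text
time: 10.1
ee_pos: [0.5778, 0.2113, 0.2459]
eef_rot: [0.718, 0.696, 0.001, 0.0]
ft_force: [0.7, -1.3, 5.6]
width: 0.0248
grip_force: 40.0
```

Request:
step_arm:
  delta_pos:
    - [0, 0, -0.06]
    - [0, 0, -0.06]
    - [0, 0, 0]
    - [0, 0, 0]
  turn: [0, 0, 0, 0]

```text
time: 10.5
ee_pos: [0.5778, 0.2113, 0.2428]
eef_rot: [0.718, 0.696, 0.001, 0.0]
ft_force: [-0.7, 0.7, 5.2]
width: 0.0245
grip_force: 40.0
```

Request:
step_arm:
  delta_pos:
    - [0, 0, -0.06]
    - [0, 0, -0.06]
    - [0, 0, 0]
    - [0, 0, 0]
  turn: [0, 0, 0, 0]

```text
time: 10.9
ee_pos: [0.5783, 0.2116, 0.2418]
eef_rot: [0.718, 0.696, 0.002, 0.001]
ft_force: [-3.0, -0.6, 15.8]
width: 0.0246
grip_force: 40.0
```

Request:
step_arm:
  delta_pos:
    - [0, 0, -0.06]
    - [0, 0, -0.02]
    - [0, 0, 0]
    - [0, 0, 0]
  turn: [0, 0, 0, 0]

```text
time: 11.3
ee_pos: [0.5788, 0.212, 0.2417]
eef_rot: [0.718, 0.696, 0.003, 0.002]
ft_force: [-4.2, -2.0, 27.1]
width: 0.0245
grip_force: 40.1
```

The arm has met a hard stop at TCP z 0.2417. I'm holding there and checking the rod.

Request:
step_arm:
  delta_pos:
    - [0, 0, 0]
    - [0, 0, 0]
    - [0, 0, 0]
    - [0, 0, 0]
    - [0, 0, 0]
    - [0, 0, 0]
  turn: [0, 0, 0, 0, 0, 0]

```text
time: 11.9
ee_pos: [0.5788, 0.212, 0.2417]
eef_rot: [0.718, 0.696, 0.003, 0.002]
ft_force: [-4.3, -2.0, 27.8]
width: 0.0246
grip_force: 40.1
```

```bash
python3 - <<'E'
from h import *
c=camera("scene"); W=cloud(c); im=c["image"].astype(int)
save("press",cv2.resize(c["image"][60:220,240:400],None,fx=3.6,fy=3.6,interpolation=cv2.INTER_CUBIC))
m=(im[...,0]>120)&(im[...,1]<60)&(im[...,2]<60)&(np.hypot(W[...,0]-.578,W[...,1]-.211)<.04)&(W[...,2]>.17)
print(m.sum(),W[m][:,2].max() if m.any() else None, read_state()["ft_force"])
E
```

```text
3 0.2367910272332746 [-3.38017261 -1.69761183 27.60957566]
```

View pics/press.png

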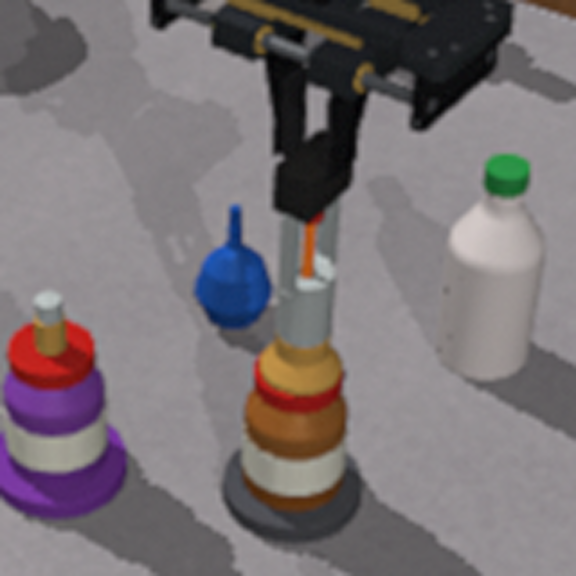

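The bell is seated on the red collar and the orange rod is out to the knob at crop (315,215). I'm lifting off and carrying it back to the tile.

Request:
step_arm:
  delta_pos:
    - [0, 0, 0.2]
    - [0, 0, 0.3]
    - [0, 0, 0.4]
    - [0, 0, 0.5]
    - [0, 0, 0.6]
    - [0, 0, 0.7]
    - [0, 0, 0.8]
    - [0, 0, 0.6]
    - [0, 0, 0]
    - [0, 0, 0]
  turn: [0, 0, 0, 0, 0, 0, 0, 0, 0, 0]

```text
time: 12.95
ee_pos: [0.5774, 0.2111, 0.3393]
eef_rot: [0.718, 0.696, 0.0, -0.0]
ft_force: [0.6, -0.2, -3.0]
width: 0.0244
grip_force: 40.0
```

Request:
step_arm:
  delta_pos:
    - [-0.1, -0.4, 0]
    - [-0.1, -0.8, 0]
    - [-0.1, -0.9, 0]
    - [-0.1, -0.9, 0]
    - [-0.1, -0.9, 0]
    - [-0.1, -0.9, 0]
    - [-0.1, -0.9, 0]
    - [-0.1, -0.9, 0]
    - [-0.1, -0.9, 0]
    - [-0.1, -0.9, 0]
    - [-0.1, -0.9, 0]
    - [-0.1, -0.9, 0]
  turn: [0, 0, 0, 0, 0, 0, 0, 0, 0, 0, 0, 0]

```text
time: 14.15
ee_pos: [0.5464, -0.0459, 0.3386]
eef_rot: [0.719, 0.695, -0.0, -0.0]
ft_force: [0.4, -0.5, -2.2]
width: 0.0244
grip_force: 40.0
```

Request:
step_arm:
  delta_pos:
    - [-0.1, -0.9, 0]
    - [-0.1, -0.9, 0]
    - [-0.1, -0.9, 0]
    - [-0.1, -0.9, 0]
    - [-0.1, -0.9, 0]
    - [-0.1, -0.9, 0]
    - [-0.1, -0.9, 0]
    - [-0.1, -0.9, 0]
    - [-0.1, -0.9, 0]
    - [-0.1, -0.9, 0]
    - [-0.1, -0.7, 0]
    - [0, -0.4, 0]
  turn: [0, 0, 0, 0, 0, 0, 0, 0, 0, 0, 0, 0]

```text
time: 15.35
ee_pos: [0.5187, -0.2987, 0.3387]
eef_rot: [0.719, 0.695, -0.0, -0.0]
ft_force: [0.1, -0.3, -2.9]
width: 0.0245
grip_force: 40.0
```

Request:
step_arm:
  delta_pos:
    - [0, 0, 0]
    - [0, 0, 0]
    - [0, 0, 0]
  turn: [0, 0, 0]

```text
time: 15.65
ee_pos: [0.5204, -0.2951, 0.3395]
eef_rot: [0.718, 0.696, 0.0, -0.0]
ft_force: [-1.2, -0.5, -3.0]
width: 0.0247
grip_force: 40.0
```

```bash
sed -i '/^c=dict/d' g.py; python3 g.py; python3 - <<'E'
from h import *
c=dict(np.load("scene2.npz")); save("back",cv2.resize(c["image"][190:400,60:270],None,fx=2.8,fy=2.8,interpolation=cv2.INTER_CUBIC))
E
```

```text
15.65 [ 0.5204 -0.2951  0.3395] 0.024656321747963672 [-1.2318632  -0.46743059 -3.03573151]
scene 497 [ 0.5056 -0.3203  0.2088] [ 0.5479 -0.2715  0.2893]
0 142 0 286
top 214 [ 0.4987 -0.3089  0.211 ] [ 0.5448 -0.269   0.2387]
```

View pics/back.png

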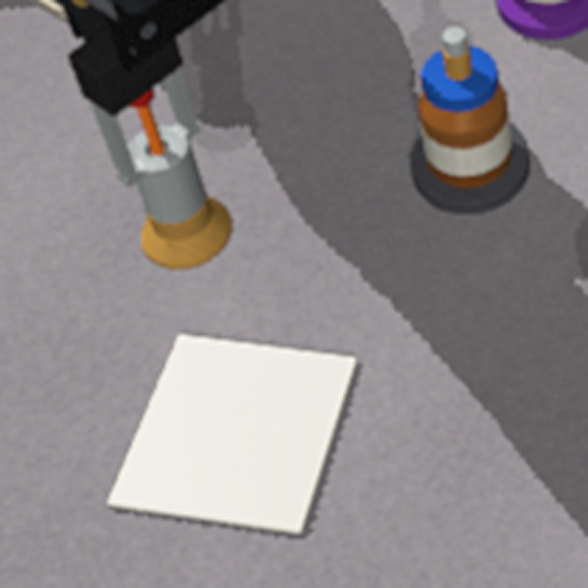

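The rod is still out at (150,125) and the tile is clear. I'm lowering to the tile centre.

Request:
step_arm:
  delta_pos:
    - [0, -0.2, -0.4]
    - [0, -0.1, -0.9]
    - [0, 0, -0.9]
    - [0, 0, -0.9]
    - [0, 0, -0.9]
    - [0, 0, -0.9]
    - [0, 0, -0.9]
    - [0, 0, -0.8]
    - [0, 0, -0.6]
    - [0, 0, -0.3]
    - [0, 0, -0.1]
    - [0, 0, 0]
  turn: [0, 0, 0, 0, 0, 0, 0, 0, 0, 0, 0, 0]

```text
time: 16.95
ee_pos: [0.5201, -0.3042, 0.1497]
eef_rot: [0.718, 0.696, 0.0, 0.0]
ft_force: [0.2, 0.5, -2.6]
width: 0.0242
grip_force: 40.0
```

Request:
step_arm:
  delta_pos:
    - [0, 0, -0.08]
    - [0, 0, -0.08]
    - [0, 0, -0.08]
    - [0, 0, 0]
    - [0, 0, 0]
  turn: [0, 0, 0, 0, 0]

```text
time: 17.45
ee_pos: [0.5199, -0.3041, 0.1434]
eef_rot: [0.718, 0.696, 0.0, 0.0]
ft_force: [-0.4, -0.4, -3.2]
width: 0.0244
grip_force: 40.0
```

Request:
step_arm:
  delta_pos:
    - [0, 0, -0.06]
    - [0, 0, -0.06]
    - [0, 0, -0.04]
    - [0, 0, 0]
    - [0, 0, 0]
  turn: [0, 0, 0, 0, 0]

```text
time: 17.95
ee_pos: [0.5199, -0.3041, 0.1393]
eef_rot: [0.718, 0.696, 0.0, 0.0]
ft_force: [0.2, 0.1, -3.7]
width: 0.0244
grip_force: 40.0
```

Request:
step_arm:
  delta_pos:
    - [0, 0, -0.04]
    - [0, 0, -0.04]
    - [0, 0, 0]
    - [0, 0, 0]
  turn: [0, 0, 0, 0]

```text
time: 18.35
ee_pos: [0.5202, -0.3043, 0.1379]
eef_rot: [0.718, 0.696, 0.0, 0.001]
ft_force: [0.5, 0.5, 2.0]
width: 0.025
grip_force: 40.0
```

The gauge is on the tile at light load, with contact where I predicted it. I'm opening the fingers and retreating straight up.

Request:
step_arm:
  delta_pos:
    - [0, 0, 0]
    - [0, 0, 0]
    - [0, 0, 0]
    - [0, 0, 0]
    - [0, 0, 0]
    - [0, 0, 0]
    - [0, 0, 0]
    - [0, 0, 0]
    - [0, 0, 0]
    - [0, 0, 0]
  turn: [0, 0, 0, 0, 0, 0, 0, 0, 0, 0]
  grip: 0

```text
time: 19.35
ee_pos: [0.5199, -0.3041, 0.1374]
eef_rot: [0.718, 0.696, 0.0, 0.0]
ft_force: [-0.6, 0.5, -0.2]
width: 0.086
grip_force: 0.0
```

Request:
step_arm:
  delta_pos:
    - [0, 0, 0.3]
    - [0, 0, 0.6]
    - [0, 0, 0.9]
    - [0, 0, 0.9]
    - [0, 0, 0.9]
    - [0, 0, 0.9]
    - [0, 0, 0.9]
    - [0, 0, 0.6]
    - [0, 0, 0]
    - [0, 0, 0]
    - [0, 0, 0]
  turn: [0, 0, 0, 0, 0, 0, 0, 0, 0, 0, 0]

```text
time: 20.45
ee_pos: [0.5194, -0.3039, 0.2861]
eef_rot: [0.718, 0.696, -0.0, -0.001]
ft_force: [0.9, 0.1, 0.1]
width: 0.0869
grip_force: 0.0
```

```bash
python3 - <<'E'
from h import *
c=camera("scene"); save("end",cv2.resize(c["image"][100:400,60:400],(680,600)))
E
```

```text
(no output)
```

View pics/end.png

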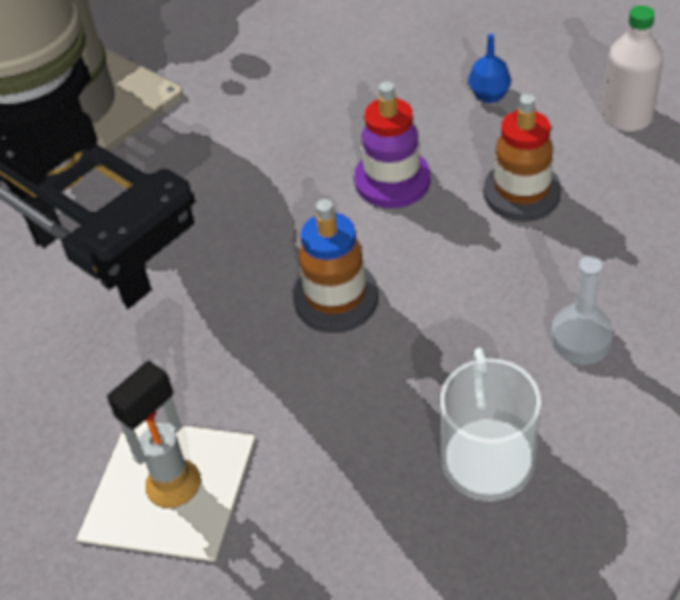

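The gauge stands upright mid-tile at (165,450) with the rod out. Nothing else has moved, and the gripper is clear.

```bash
python3 -c "
from bench import *
print(close_job())"
```

```text
the job is handed in; nothing more can be done
None
```

I pressed the gauge home on the red bottle's valve, held it over a second, and stood it back upright mid-tile with the rod still out; the job is handed in at about 20 s of the 54 s, but no verdict came back.

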